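# Check the rocking model table against its dial markers

## Task

Check the springs of the rocking model table. With the fingertips press the blue corner pad gently down until the dial needle points at the blue marker, hold it there for about a second and let the plate come back level; then do the same with the red pad and the red marker. Do not push the needle well past a marker, do not move the markers, do not touch, shift or lift the plaster model standing on the plate, and leave the other things on the bench where they are.

Things in the scene. Friction and masses are not known exactly. Their poses are not given: they have to be found in the camera images.
- stand: fixed grey base of the rocking model table; origin on the bench under the plate's centre. x runs along the plate's tilt axis from the plate towards the dial; y to the blue side; z up. The round dial, 116 mm across, lies face up 66 mm above the bench, its axis 165 mm from the origin along +x
- plate_mid (a point): centre of the tilting aluminium plate, 60 mm above the bench, on its tilt axis. The plate, 130 x 130 x 8 mm, is set like a diamond and tilts about its diagonal along the stand's x; springs under the two other corners (blue pad at +y, red pad at -y) keep it level
- blue_pad_top (a point): top centre of the blue plastic pad, a dome 30 mm across, 10 mm high, on the plate's left corner as seen from the robot, 78 mm from the tilt axis; 74 mm above the bench when level; takes about 4 N per 10 mm of press, in proportion
- red_pad_top (a point): top centre of the red plastic pad, a dome 30 mm across, 10 mm high, on the plate's right corner as seen from the robot, 78 mm from the tilt axis; 74 mm above the bench when level; takes about 4 N per 10 mm of press, in proportion
- needle (a joint): angle in rad of the black dial needle: 0 with the plate level (needle along the stand's +x, away from the plate), growing counter-clockwise seen from above. It turns 7 times the plate's tilt: pressing the blue pad turns it positive, the red pad negative, about 0.09 rad per mm of press at the pad; stops at 1.7 either way
- needle_tip (a point): point near the outer end of the black dial needle, 40 mm from the dial axis, 70 mm above the bench
- blue_marker (a joint): angle in rad at which the blue marker tab stands on the dial's rim, on the same scale as the needle; between 0.5 and 1.35. Held by friction: to be left alone
- red_marker (a joint): angle in rad at which the red marker tab stands on the dial's rim, on the same scale as the needle; between -1.35 and -0.5. Held by friction: to be left alone
- blue_mark (a point): centre of the blue mark at the radius and height of the needle's tip: 40 mm from the dial axis, just inboard of the blue tab (16 x 12 mm). x points outward along the dial's radius, z up. When the needle points straight at the tab, the needle's tip lies on this point
- red_mark (a point): centre of the red mark at the radius and height of the needle's tip: 40 mm from the dial axis, just inboard of the red tab (16 x 12 mm). x points outward along the dial's radius, z up. When the needle points straight at the tab, the needle's tip lies on this point
- blue_pad: the blue pad (see blue_pad_top), origin under its centre on the plate's top
- red_pad: the red pad (see red_pad_top), origin under its centre on the plate's top
- model: loose plaster dental model, cream block with pink gum and white teeth, 52 x 54 x 32 mm, standing on the middle of the plate; origin at the centre of its underside. Not to be touched
- spare_model: white loose plaster dental model, 52 x 54 x 32 mm, on the bench; origin at the centre of its underside
- jar: amber jar with white cap, 48 mm across, 75 mm high; origin under its centre
- torch: small red hand torch with round foot, 64 mm across, 99 mm high; origin under its centre
- bowl: green mixing bowl, 90 mm across, 50 mm high; origin under its centre
- spatula: spatula lying on the bench, 170 mm long; origin under its middle
- brush: brush lying on the bench, 150 mm long; origin under its middle

How it is judged:
On the way, in this order (a step that is already met when the one before it is completed fails the run):
1. the fingers press the blue pad and hold the needle at the blue marker for 0.6 s (distance between needle_tip and blue_mark below 0.0065 m and contact force between the fingers and blue_pad above 0.3 N), for 0.6 s.
2. the blue pad is released and the plate is level again (value of joint needle between -0.15 and 0.15 rad and contact force between anything else and blue_pad below 0.2 N), for 0.2 s.
3. the fingers press the red pad and hold the needle at the red marker for 0.6 s (distance between needle_tip and red_mark below 0.0065 m and contact force between the fingers and red_pad above 0.3 N), for 0.6 s.
At the end, for the whole second after the job is handed in: The plate is released and level (needle within 0.15 rad of zero), the plaster model stands on it within 10 mm of its start, both markers are where they were (6 mm) and every other thing on the bench is within 15 mm of its start. At each press the needle's tip was within 6.5 mm of the mark for 0.6 s (value of joint needle between -0.15 and 0.15 rad and distance of model from where it was at the start of the episode below 0.01 m and angle between model's own z axis and vertical below 0.06 rad and linear speed of model below 0.02 m/s and distance of each of blue_mark, red_mark from where it was at the start of the episode below 0.006 m and not (distance of any of spare_model, jar, torch, bowl, spatula, brush from where it was at the start of the episode above 0.015 m)); the robot touches nothing.
It fails at once if the needle is pushed well past a marker (tip more than 16 mm beyond) (y of needle_tip in the frame of blue_mark above 0.016 m or y of needle_tip in the frame of red_mark below -0.016 m).
It fails at once if the plaster model on the plate is touched, or shifted or lifted by more than 15 mm (contact force between any of the arm, the fingers and model above 0.3 N or distance of model from where it was at the start of the episode above 0.015 m).
It fails at once if a marker is moved by more than 6 mm (distance of any of blue_mark, red_mark from where it was at the start of the episode above 0.006 m).
It fails at once if a pad is pressed with more than 25 N (contact force between the fingers and blue_pad above 25 N or contact force between the fingers and red_pad above 25 N).
It fails at once if another thing on the bench is moved by more than 15 mm or lifted (distance of any of spare_model, jar, torch, bowl, spatula, brush from where it was at the start of the episode above 0.015 m).
It also fails if it takes over 45 s, if anything falls off the work surface, if the arm or the gripper's body presses on something with over 40 N, if the wrist force passes 120 N, or if a joint passes its speed limit or range.

## Robot

A 6-joint arm with a two-finger parallel gripper is mounted at the origin on the work surface. World frame = base frame: x ahead of the robot, y to its left, z up, the work surface at z = 0. Lengths are in m, angles in rad, forces in N, time in s.
With the tool pointing down it reaches from about 0.375 to 0.975 m from the base axis. Payload 3.8 kg.
Tool frame: the origin (TCP) lies midway between the tips of the shut fingers; the grasp point (between the pads) lies 19 mm behind it; z points along the fingers, y is the line along which they close (so a half turn about z gives the same grasp; the last joint's range is limited). The gripper opens to 85 mm and grips with 20 to 120 N. Pads are 22 mm wide; open, the fingers measure 114 mm over their backs; the gripper's body (76 mm by 85 mm) begins 54 mm behind the grasp point. The pads swing forward as they close: fully open they stand 13 mm farther back than shut.
Start: joints at [-1.268, 0.264, 1.604, -0, 1.274, -0.037], TCP at [0.225, -0.636, 0.231] pointing down, gripper open.
Joint ranges: [-2.63, 2.63], [-0.94, 2.18], [0.31, 2.57], [-1.31, 4.45], [0, 2.66], [-2.55, 2.55]. Speed limits (rad/s): [2.57, 2.57, 3.14, 3.14, 3.14, 3.14].

## Interface

Orientations are given as a rotation vector (axis times angle).
In Python, from workcell import bot, imaging gives the robot as it stands.
- The arm moves only by the tool step_arm, never from a script. Its argument "series" is a list of rows, each an object of numbers: "grip": the closure, from -1 (fully open) to 1 (shut); "x", "y", "z": the shift along the tool's x, y, z normalised to -1 to 1, where 1 is 500 mm; "ax", "ay", "az": the turn, a rotation vector about the tool's x, y, z normalised to -1 to 1, where 1 is 30 degrees. A call has 1 to 12 rows; each row is the pose to reach, as a shift and turn from the pose commanded when the call began, along the tool's axes at that moment; what a row does not reach only later rows make up. A row lasts 1/10 s, in which the tool goes at most 50 mm and 8.59 degrees, less where a joint would pass 70% of its speed; a pose out of reach is approached as far as the arm can. A call with a number of a shift or a turn outside -1 to 1 is refused whole. A call with a gripper value outside its range is refused whole. The fingers move at their own pace and stop on an object; "force" is the grip in N (left out, the last holds). Time passes only in rows, so rows that repeat a pose let the fingers close. It gives the time, the measured TCP pose, the force, the opening and the grip force at its end, in the units of the state.
- bot.read_state(): the state, without advancing time (a new reading comes with each control period).
- imaging.read_camera(name): name is "scene" or "top" or "wrist"; returns a dict with "img" (384x512x3 uint8, red, green, blue), "fx", "fy", "cx", "cy" (pixels), "R" (3x3) and "t" (3): a world point X has camera coordinates R X + t. Camera axes: x right, y down, z forward; pixel columns grow to the right and rows downward; lengths in m; the calibration is good to about 2 mm. A picture is of the moment at which its call begins. There is no depth.
- bot.finish_job(): hands the job in; it is judged then, once.
The state is a dict: "time": time; "q": joint angles; "joint_vel": joint speeds; "joint_torque": joint torques, N m; "tool_pos": TCP position; "tcp_rot": TCP orientation; "wrist_force": force on the tool from outside, world axes, zero at the start; "torque": the same for the moment, N m; "width": opening from 0.0 (shut) to 1.0 (fully open); "grip_force": force on a finger pad.
Only numpy, scipy, OpenCV 4.12 (cv2) and the standard library are available. Lean on these libraries where they do the work, as an engineer would, in place of code of your own. Each camera call takes 0.05 s, during which the arm holds its last target. There are 200 camera calls.

## Working session

There is one attempt and no reset: what is moved stays moved. The work goes in short steps, Python scripts to look and compute and a tool call to move; the robot and the scene stay as the last step left them, time stands still between calls to the robot, and variables do not carry over. Pictures are saved under pics/ and viewed, at most 10 in all, crops included, and the job is handed in when it is done.

Besides the shell and the picture viewer there is one more tool, called after "Call:" as name(argument=value, ...), one argument or row to a line, values as JSON. step_arm: Moves the arm, as the interface text tells. Scaled input: -1 to 1 covers 500 mm each way for a shift and 30 degrees each way for a turn. Its arguments: {"type":"object","properties":{"series":{"type":"array","items":{"type":"object","properties":{"grip":{"type":"number"},"x":{"type":"number","minimum":-1,"maximum":1},"y":{"type":"number","minimum":-1,"maximum":1},"z":{"type":"number","minimum":-1,"maximum":1},"ax":{"type":"number","minimum":-1,"maximum":1},"ay":{"type":"number","minimum":-1,"maximum":1},"az":{"type":"number","minimum":-1,"maximum":1}}}},"force":{"type":"number"}},"required":["series"]}

```bash
mkdir -p pics; ls
python3 - <<'E'
from workcell import bot, imaging
import cv2
for n in("top","scene"):
    c=imaging.read_camera(n); cv2.imwrite(f"pics/{n}0.png",c["img"][:,:,::-1]); print(n,c["fx"],c["fy"],c["cx"],c["cy"],c["R"],c["t"])
s=bot.read_state();print({k:s[k] for k in("time","tool_pos","tcp_rot","width","wrist_force")})
E
```

```text
pics
top 494.6825093141869 494.6825093141869 257.11353805024305 195.96112308839372 [[-0.00481812 -0.99998207  0.00355524]
 [-0.99327794  0.00437457 -0.11567111]
 [ 0.11565348 -0.00408866 -0.99328121]] [-0.00889837  0.60620046  1.46261443]
scene 497.8242559172924 497.8242559172924 249.5270392300579 192.530291573382 [[-7.48193042e-01  6.63480738e-01 -6.94572560e-04]
 [ 4.89515415e-01  5.51308808e-01 -6.75598443e-01]
 [-4.47863630e-01 -5.05818058e-01 -7.37269463e-01]] [ 0.45290671 -0.26232064  1.67593446]
{'time': 0.1, 'tool_pos': array([ 0.22478183, -0.63576117,  0.2300585 ]), 'tcp_rot': array([-3.09434058e+00, -5.30797003e-01,  3.89034321e-04]), 'width': 1.0015767367648183, 'wrist_force': array([ 0.20181798, -0.57071253, -0.61750649])}
```

View pics/top0.png

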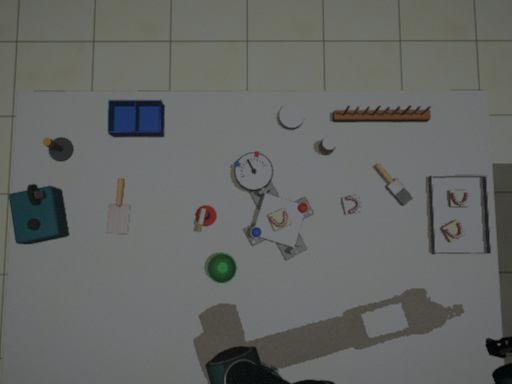

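View pics/scene0.png

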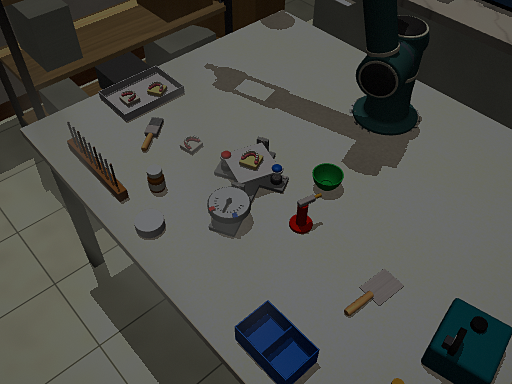

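The top view shows the dial at (254,171), the blue pad at (257,232), the red pad at (303,208) and the plate model at (279,219). The blue tab is near (238,164) and the red tab near (257,154). The torch at (205,215) and the bowl at (221,267) stand nearby. Next I measure by colour and enlarge the crop.

```bash
cat > h.py <<'E'
from workcell import bot, imaging
import cv2, numpy as np
def back(c,u,v,z):
    "pixel -> world point at height z"
    d=c["R"].T@np.array([(u-c["cx"])/c["fx"],(v-c["cy"])/c["fy"],1]); o=-c["R"].T@c["t"]
    return o+d*(z-o[2])/d[2]
def proj(c,X):
    p=c["R"]@np.asarray(X)+c["t"]; return np.array([c["fx"]*p[0]/p[2]+c["cx"],c["fy"]*p[1]/p[2]+c["cy"]])
def blobs(c,col,amin=4):
    hsv=cv2.cvtColor(c["img"],cv2.COLOR_RGB2HSV); H,S,V=[hsv[...,i].astype(int) for i in range(3)]
    m=(S>120)&(V>50)&(((H>100)&(H<130)) if col=="blue" else ((H<6)|(H>174)))
    n,l,st,ce=cv2.connectedComponentsWithStats(m.astype(np.uint8))
    return [(ce[i].round(1),st[i,4]) for i in range(1,n) if st[i,4]>=amin]
E
python3 - <<'E'
from h import *
c=imaging.read_camera("top")
for col in("blue","red"):
    for p,a in blobs(c,col):
        if 190<p[0]<330 and 140<p[1]<260: print(col,p,a,back(c,*p,.07).round(4))
im=c["img"][140:265,200:330,::-1]; a=cv2.resize(im,None,fx=6,fy=6,interpolation=cv2.INTER_CUBIC)[:600]
cv2.imwrite("pics/top1.png",cv2.convertScaleAbs(a,alpha=1.3))
E
```

```text
blue [236.9 163.6] 15 [0.6994 0.0482 0.07  ]
blue [255.7 231.9] 61 [ 0.496  -0.0069  0.07  ]
red [256.1 153.7] 13 [ 0.7292 -0.0091  0.07  ]
red [302.3 207.3] 62 [ 0.5678 -0.1447  0.07  ]
red [207.2 214.9] 203 [0.5466 0.1356 0.07  ]
```

View pics/top1.png

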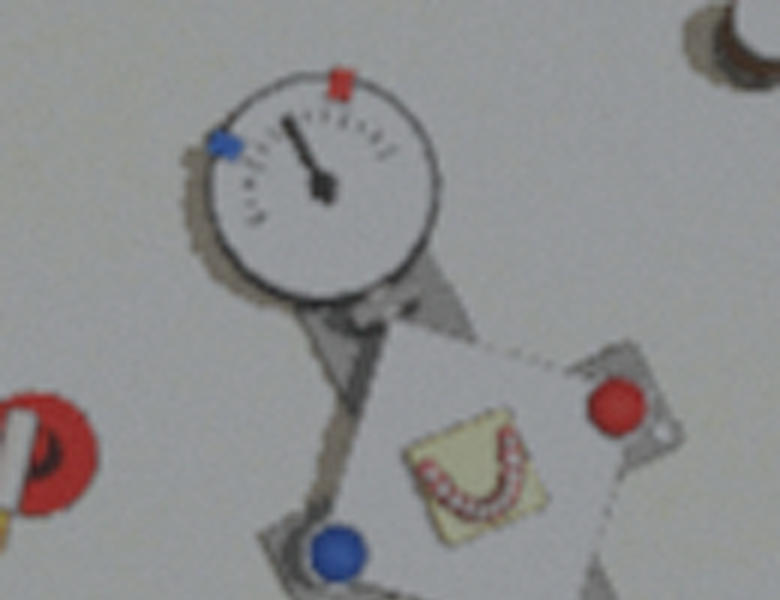

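```bash
cat >> h.py <<'E'
from scipy.spatial.transform import Rotation as Rn
B=np.array([.496,-.007,.074]); R_=np.array([.568,-.145,.074])
def togo(P):
    s=bot.read_state(); d=Rn.from_rotvec(s["tcp_rot"]).inv().apply(np.asarray(P)-s["tool_pos"])
    print("t",round(s["time"],2),"tcp",s["tool_pos"].round(4),"F",s["wrist_force"].round(2),"go/0.5:",(d/.5).round(4))
E
python3 - <<'E'
from h import *
from scipy.optimize import least_squares
obs=[]
for n in("top","scene"):
    c=imaging.read_camera(n); obs.append(c)
    for col in("blue","red"):
        print(n,col,[(p.tolist(),int(a)) for p,a in blobs(c,col)])
c=obs[1]
for P in ([.496,-.007,.07],[.568,-.145,.07],[.6994,.0482,.07],[.7292,-.0091,.07],[.678,0,.066]): print(proj(c,P).round(1))
print(back(obs[0],254.2,171.2,.066))
togo([.496,-.007,.2])
E
```

```text
top blue [([135.9, 118.4], 1307), ([236.8, 163.7], 16), ([255.6, 232.0], 62)]
top red [([256.3, 153.5], 15), ([302.3, 207.3], 62), ([207.2, 214.9], 197)]
scene blue [([276.5, 167.1], 56), ([234.4, 214.6], 17), ([276.0, 344.8], 1790), ([279.6, 348.3], 88)]
scene red [([153.7, 85.1], 13), ([160.2, 89.5], 4), ([126.8, 93.2], 14), ([130.6, 98.7], 7), ([225.6, 153.8], 52), ([247.8, 155.2], 27), ([255.5, 161.5], 8), ([304.3, 206.8], 12), ([211.2, 208.0], 16), ([300.1, 224.2], 207)]
[276.8 167.5]
[226.  154.1]
[234.7 215.5]
[211.8 208.7]
[229.1 201.9]
[ 0.67695119 -0.00323595  0.066     ]
t 0.25 tcp [ 0.2249 -0.6361  0.2306] F [0.23 0.44 0.34] go/0.5: [ 0.9306 -1.0054  0.0624]
```

The two cameras agree to within about 1 px, and the pads measure 156 mm apart as expected. I'm moving above the blue pad with the fingers shutting on the way.

Call:
step_arm(
  series=[
    {"x": 0.93, "y": -1.0, "z": 0.06, "grip": 1},
    {"x": 0.93, "y": -1.0, "z": 0.06, "grip": 1},
    {"x": 0.93, "y": -1.0, "z": 0.06, "grip": 1},
    {"x": 0.93, "y": -1.0, "z": 0.06, "grip": 1},
    {"x": 0.93, "y": -1.0, "z": 0.06, "grip": 1},
    {"x": 0.93, "y": -1.0, "z": 0.06, "grip": 1},
    {"x": 0.93, "y": -1.0, "z": 0.06, "grip": 1},
    {"x": 0.93, "y": -1.0, "z": 0.06, "grip": 1},
    {"x": 0.93, "y": -1.0, "z": 0.06, "grip": 1},
    {"x": 0.93, "y": -1.0, "z": 0.06, "grip": 1},
    {"x": 0.93, "y": -1.0, "z": 0.06, "grip": 1},
    {"x": 0.93, "y": -1.0, "z": 0.06, "grip": 1},
  ],
)

```text
validation failed for argument at $.se...
```

```bash
python3 -c "
from h import *
togo([.496,-.007,.11])"
```

```text
t 0.25 tcp [ 0.2249 -0.6361  0.2306] F [0.23 0.44 0.34] go/0.5: [ 0.9306 -1.0052  0.2424]
```

The call was refused and the arm did not move. I'm retrying with values inside the bounds.

Call:
step_arm(
  series=[
    {"x": 0.8, "y": -0.86, "z": 0.05, "grip": 1},
    {"x": 0.8, "y": -0.86, "z": 0.05, "grip": 1},
    {"x": 0.8, "y": -0.86, "z": 0.05, "grip": 1},
    {"x": 0.8, "y": -0.86, "z": 0.05, "grip": 1},
    {"x": 0.8, "y": -0.86, "z": 0.05, "grip": 1},
    {"x": 0.8, "y": -0.86, "z": 0.05, "grip": 1},
    {"x": 0.8, "y": -0.86, "z": 0.05, "grip": 1},
    {"x": 0.8, "y": -0.86, "z": 0.05, "grip": 1},
    {"x": 0.8, "y": -0.86, "z": 0.05, "grip": 1},
    {"x": 0.8, "y": -0.86, "z": 0.05, "grip": 1},
    {"x": 0.8, "y": -0.86, "z": 0.05, "grip": 1},
    {"x": 0.8, "y": -0.86, "z": 0.05, "grip": 1},
  ],
)

```text
validation failed for argument at $.se...
```

Call:
step_arm(
  series=[
    {"x": 0.05, "y": -0.05, "z": 0.0, "ax": 0.0, "ay": 0.0, "az": 0.0, "grip": 1.0},
  ],
)

```text
time: 0.35
tool_pos: [0.2388, -0.6068, 0.2307]
tcp_rot: [3.096, 0.526, -0.002]
wrist_force: [1.4, -0.1, 0.3]
width: 0.859
grip_force: 0.0
```

Full rows are accepted, so every field probably has to be present.

Call:
step_arm(
  series=[
    {"x": 0.88, "y": -0.95, "z": 0.06, "ax": 0.0, "ay": 0.0, "az": 0.0, "grip": 1.0},
    {"x": 0.88, "y": -0.95, "z": 0.06, "ax": 0.0, "ay": 0.0, "az": 0.0, "grip": 1.0},
    {"x": 0.88, "y": -0.95, "z": 0.06, "ax": 0.0, "ay": 0.0, "az": 0.0, "grip": 1.0},
    {"x": 0.88, "y": -0.95, "z": 0.06, "ax": 0.0, "ay": 0.0, "az": 0.0, "grip": 1.0},
    {"x": 0.88, "y": -0.95, "z": 0.06, "ax": 0.0, "ay": 0.0, "az": 0.0, "grip": 1.0},
    {"x": 0.88, "y": -0.95, "z": 0.06, "ax": 0.0, "ay": 0.0, "az": 0.0, "grip": 1.0},
    {"x": 0.88, "y": -0.95, "z": 0.06, "ax": 0.0, "ay": 0.0, "az": 0.0, "grip": 1.0},
    {"x": 0.88, "y": -0.95, "z": 0.06, "ax": 0.0, "ay": 0.0, "az": 0.0, "grip": 1.0},
    {"x": 0.88, "y": -0.95, "z": 0.06, "ax": 0.0, "ay": 0.0, "az": 0.0, "grip": 1.0},
    {"x": 0.88, "y": -0.95, "z": 0.06, "ax": 0.0, "ay": 0.0, "az": 0.0, "grip": 1.0},
    {"x": 0.88, "y": -0.95, "z": 0.06, "ax": 0.0, "ay": 0.0, "az": 0.0, "grip": 1.0},
    {"x": 0.88, "y": -0.95, "z": 0.06, "ax": 0.0, "ay": 0.0, "az": 0.0, "grip": 1.0},
  ],
)

```text
time: 1.55
tool_pos: [0.4781, -0.0522, 0.2038]
tcp_rot: [3.096, 0.531, 0.002]
wrist_force: [0.1, -0.2, 0.2]
width: 0.001
grip_force: 0.0
```

```bash
python3 -c "
from h import *
togo([.496,-.007,.11]);print(bot.read_state()['tcp_rot'])"
```

```text
t 1.55 tcp [ 0.4781 -0.0522  0.2038] F [ 0.14 -0.19  0.21] go/0.5: [ 0.0637 -0.0734  0.1875]
[3.09588412e+00 5.31229789e-01 1.54036891e-03]
```

Call:
step_arm(
  series=[
    {"x": 0.06, "y": -0.07, "z": 0.0, "ax": 0.0, "ay": 0.0, "az": 0.0, "grip": 1.0},
    {"x": 0.06, "y": -0.07, "z": 0.1, "ax": 0.0, "ay": 0.0, "az": 0.0, "grip": 1.0},
    {"x": 0.06, "y": -0.07, "z": 0.18, "ax": 0.0, "ay": 0.0, "az": 0.0, "grip": 1.0},
    {"x": 0.06, "y": -0.07, "z": 0.18, "ax": 0.0, "ay": 0.0, "az": 0.0, "grip": 1.0},
    {"x": 0.06, "y": -0.07, "z": 0.18, "ax": 0.0, "ay": 0.0, "az": 0.0, "grip": 1.0},
  ],
)

```text
time: 2.05
tool_pos: [0.4936, -0.0112, 0.1133]
tcp_rot: [-3.096, -0.531, 0.003]
wrist_force: [-0.5, 0.4, 1.3]
width: -0.001
grip_force: 0.0
```

Run:
```python
from h import *
c=imaging.read_camera("top"); d=imaging.read_camera("scene")
f=lambda im,x,y:cv2.resize(im[y:y+100,x:x+100,::-1],(400,400),interpolation=cv2.INTER_CUBIC)
cv2.imwrite("pics/a.png",cv2.convertScaleAbs(np.hstack([f(c["img"],210,145),f(d["img"],200,120)]),alpha=1.3))
togo([.496,-.007,.08])
```

```text
t 2.15 tcp [ 0.4962 -0.0117  0.1159] F [ 0.05 -0.05  0.29] go/0.5: [ 0.0026 -0.0091  0.0719]
```

View pics/a.png

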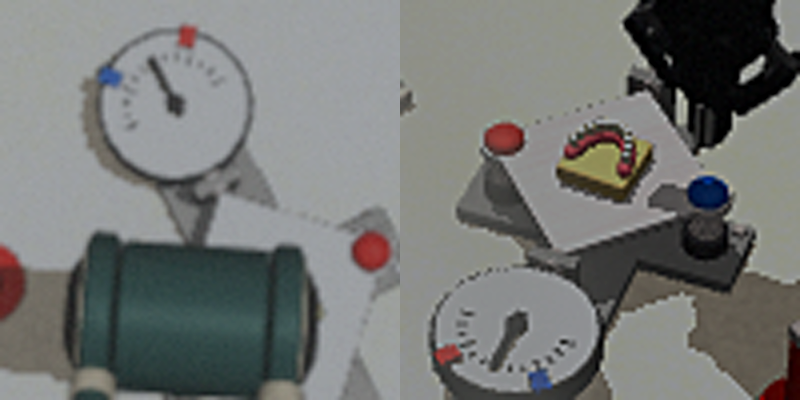

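Both views show the dial clear of the arm: in the left crop the needle is at (150,60) to (176,103), the blue tab at (108,76) and the red tab at (187,36). The shut fingers stand above the blue pad. Next is a needle reader, checked at rest, while I descend to just above the pad.

Call:
step_arm(
  series=[
    {"x": 0.003, "y": -0.009, "z": 0.04, "ax": 0.0, "ay": 0.0, "az": 0.0, "grip": 1.0},
    {"x": 0.003, "y": -0.009, "z": 0.07, "ax": 0.0, "ay": 0.0, "az": 0.0, "grip": 1.0},
    {"x": 0.003, "y": -0.009, "z": 0.07, "ax": 0.0, "ay": 0.0, "az": 0.0, "grip": 1.0},
  ],
)

```text
time: 2.45
tool_pos: [0.4945, -0.0069, 0.0793]
tcp_rot: [3.096, 0.53, 0.001]
wrist_force: [-0.6, -0.9, -0.2]
width: 0.002
grip_force: 0.0
```

```bash
cat >> h.py <<'E'
def dial():
    "needle and marker angles (rad, stand frame) from each camera; marker-tab tone vs needle tone on the dial"
    yaw=np.arctan2(.072,.138); yaw=np.arctan2(.461,.886)
    for n in("top","scene"):
        c=imaging.read_camera(n); g=cv2.cvtColor(c["img"],cv2.COLOR_RGB2GRAY).astype(np.float32)
        th=np.arange(-1.6,1.6,.01)
        def samp(r,z): 
            P=[proj(c,[.6775+r*np.cos(t+yaw),-.001+r*np.sin(t+yaw),z]) for t in th]
            P=np.float32(P); return cv2.remap(g,P[:,:1],P[:,1:],cv2.INTER_LINEAR)[:,0]
        s=np.mean([samp(r,.07) for r in np.arange(.014,.031,.002)],0); w=np.clip(np.median(s)-10-s,0,None)
        k=np.argmax(cv2.GaussianBlur(w[:,None],(1,21),0)[:,0]); m=abs(th-th[k])<.25
        out=[round(float((th*w*m).sum()/(w*m).sum()),3)]
        for col in("blue","red"):
            for p,a in blobs(c,col):
                X=back(c,*p,.068)[:2]-[.6775,-.001]
                if .04<np.hypot(*X)<.065: out.append((col,round(float(np.arctan2(X[1],X[0])-yaw),3)))
        print(n,out)
E
python3 -c "
from h import *
dial();togo([.496,-.007,.07])"
```

```text
top [0.024, ('blue', 0.673), ('red', -0.639)]
scene [-0.018, ('blue', 0.685), ('red', -0.722)]
t 2.55 tcp [ 0.4957 -0.0069  0.0805] F [ 0.84 -0.35  0.36] go/0.5: [0.0005 0.0003 0.021 ]
```

The reader gives about 0 at rest, blue at +0.68 and red at −0.67. I'm pressing part way first.

Call:
step_arm(
  series=[
    {"x": 0.0, "y": 0.0, "z": 0.01, "ax": 0.0, "ay": 0.0, "az": 0.0, "grip": 1.0},
    {"x": 0.0, "y": 0.0, "z": 0.016, "ax": 0.0, "ay": 0.0, "az": 0.0, "grip": 1.0},
    {"x": 0.0, "y": 0.0, "z": 0.02, "ax": 0.0, "ay": 0.0, "az": 0.0, "grip": 1.0},
    {"x": 0.0, "y": 0.0, "z": 0.022, "ax": 0.0, "ay": 0.0, "az": 0.0, "grip": 1.0},
    {"x": 0.0, "y": 0.0, "z": 0.022, "ax": 0.0, "ay": 0.0, "az": 0.0, "grip": 1.0},
  ],
)

```text
time: 3.05
tool_pos: [0.4949, -0.0065, 0.0679]
tcp_rot: [3.096, 0.531, 0.002]
wrist_force: [1.5, 0.9, 2.0]
width: -0.001
grip_force: 1.2
```

```bash
python3 -c "
from h import *
dial();togo([.496,-.007,.066])"
```

```text
top [0.517, ('blue', 0.666), ('red', -0.64)]
scene [0.504, ('blue', 0.685), ('red', -0.722)]
t 3.15 tcp [ 0.4947 -0.0065  0.0678] F [2.02 0.7  2.72] go/0.5: [0.0022 0.0018 0.0036]
```

The needle is at 0.51 and needs about 0.17 rad more, roughly 1.9 mm. I'll press that far and hold.

Call:
step_arm(
  series=[
    {"x": 0.0, "y": 0.0, "z": 0.002, "ax": 0.0, "ay": 0.0, "az": 0.0, "grip": 1.0},
    {"x": 0.0, "y": 0.0, "z": 0.0038, "ax": 0.0, "ay": 0.0, "az": 0.0, "grip": 1.0},
    {"x": 0.0, "y": 0.0, "z": 0.0038, "ax": 0.0, "ay": 0.0, "az": 0.0, "grip": 1.0},
    {"x": 0.0, "y": 0.0, "z": 0.0038, "ax": 0.0, "ay": 0.0, "az": 0.0, "grip": 1.0},
    {"x": 0.0, "y": 0.0, "z": 0.0038, "ax": 0.0, "ay": 0.0, "az": 0.0, "grip": 1.0},
  ],
)

```text
time: 3.65
tool_pos: [0.4944, -0.0064, 0.0657]
tcp_rot: [3.096, 0.531, 0.001]
wrist_force: [2.4, 1.0, 2.1]
width: 0.001
grip_force: 1.7
```

```bash
python3 -c "
from h import *
dial();togo([.496,-.007,.066])"
```

```text
top [0.701, ('blue', 0.676), ('red', -0.64)]
scene [0.696, ('blue', 0.685), ('red', -0.722)]
t 3.75 tcp [ 0.4944 -0.0065  0.0657] F [2.16 0.99 3.2 ] go/0.5: [ 0.0027  0.0021 -0.0006]
```

The needle reads 0.70 against the marker's 0.68. I'll hold for another 0.8 s, then lift off.

Call:
step_arm(
  series=[
    {"x": 0.0, "y": 0.0, "z": 0.0, "ax": 0.0, "ay": 0.0, "az": 0.0, "grip": 1.0},
    {"x": 0.0, "y": 0.0, "z": 0.0, "ax": 0.0, "ay": 0.0, "az": 0.0, "grip": 1.0},
    {"x": 0.0, "y": 0.0, "z": 0.0, "ax": 0.0, "ay": 0.0, "az": 0.0, "grip": 1.0},
    {"x": 0.0, "y": 0.0, "z": 0.0, "ax": 0.0, "ay": 0.0, "az": 0.0, "grip": 1.0},
    {"x": 0.0, "y": 0.0, "z": 0.0, "ax": 0.0, "ay": 0.0, "az": 0.0, "grip": 1.0},
    {"x": 0.0, "y": 0.0, "z": 0.0, "ax": 0.0, "ay": 0.0, "az": 0.0, "grip": 1.0},
    {"x": 0.0, "y": 0.0, "z": 0.0, "ax": 0.0, "ay": 0.0, "az": 0.0, "grip": 1.0},
    {"x": 0.0, "y": 0.0, "z": 0.0, "ax": 0.0, "ay": 0.0, "az": 0.0, "grip": 1.0},
    {"x": 0.0, "y": 0.0, "z": -0.01, "ax": 0.0, "ay": 0.0, "az": 0.0, "grip": 1.0},
    {"x": 0.0, "y": 0.0, "z": -0.02, "ax": 0.0, "ay": 0.0, "az": 0.0, "grip": 1.0},
    {"x": 0.0, "y": 0.0, "z": -0.08, "ax": 0.0, "ay": 0.0, "az": 0.0, "grip": 1.0},
    {"x": 0.0, "y": 0.0, "z": -0.16, "ax": 0.0, "ay": 0.0, "az": 0.0, "grip": 1.0},
  ],
)

```text
time: 4.95
tool_pos: [0.4906, -0.0063, 0.1435]
tcp_rot: [-3.095, -0.531, 0.013]
wrist_force: [0.9, -0.2, -0.6]
width: -0.005
grip_force: 0.0
```

```bash
python3 -c "
from h import *
dial();togo([.568,-.145,.15])"
```

```text
top [0.075, ('blue', 0.673), ('red', -0.64)]
scene [0.03, ('blue', 0.685), ('red', -0.722)]
t 5.05 tcp [ 0.4975 -0.0067  0.151 ] F [0.82 0.26 0.04] go/0.5: [0.0407 0.3077 0.0033]
```

Call:
step_arm(
  series=[
    {"x": 0.041, "y": 0.308, "z": 0.0, "ax": 0.0, "ay": 0.0, "az": 0.0, "grip": 1.0},
    {"x": 0.041, "y": 0.308, "z": 0.0, "ax": 0.0, "ay": 0.0, "az": 0.0, "grip": 1.0},
    {"x": 0.041, "y": 0.308, "z": 0.0, "ax": 0.0, "ay": 0.0, "az": 0.0, "grip": 1.0},
    {"x": 0.041, "y": 0.308, "z": 0.0, "ax": 0.0, "ay": 0.0, "az": 0.0, "grip": 1.0},
    {"x": 0.041, "y": 0.308, "z": 0.0, "ax": 0.0, "ay": 0.0, "az": 0.0, "grip": 1.0},
    {"x": 0.041, "y": 0.308, "z": 0.05, "ax": 0.0, "ay": 0.0, "az": 0.0, "grip": 1.0},
    {"x": 0.041, "y": 0.308, "z": 0.1, "ax": 0.0, "ay": 0.0, "az": 0.0, "grip": 1.0},
    {"x": 0.041, "y": 0.308, "z": 0.1, "ax": 0.0, "ay": 0.0, "az": 0.0, "grip": 1.0},
    {"x": 0.041, "y": 0.308, "z": 0.1, "ax": 0.0, "ay": 0.0, "az": 0.0, "grip": 1.0},
  ],
)

```text
time: 5.95
tool_pos: [0.5634, -0.1433, 0.095]
tcp_rot: [-3.095, -0.533, 0.004]
wrist_force: [-0.3, 0.2, 0.2]
width: -0.001
grip_force: 0.0
```

Run:
```python
from h import *
c=imaging.read_camera("top"); d=imaging.read_camera("scene")
f=lambda im,x,y:cv2.resize(im[y:y+100,x:x+100,::-1],(400,400),interpolation=cv2.INTER_CUBIC)
cv2.imwrite("pics/b.png",cv2.convertScaleAbs(np.hstack([f(c["img"],210,145),f(d["img"],200,120)]),alpha=1.3))
dial(); togo([.568,-.145,.08])
```

```text
top [0.024, ('blue', 0.671), ('red', -0.64)]
scene [-0.019, ('blue', 0.685), ('red', -0.724)]
t 6.15 tcp [ 0.5659 -0.1447  0.0974] F [ 0.74 -1.14 -0.1 ] go/0.5: [0.0036 0.0019 0.0347]
```

View pics/b.png

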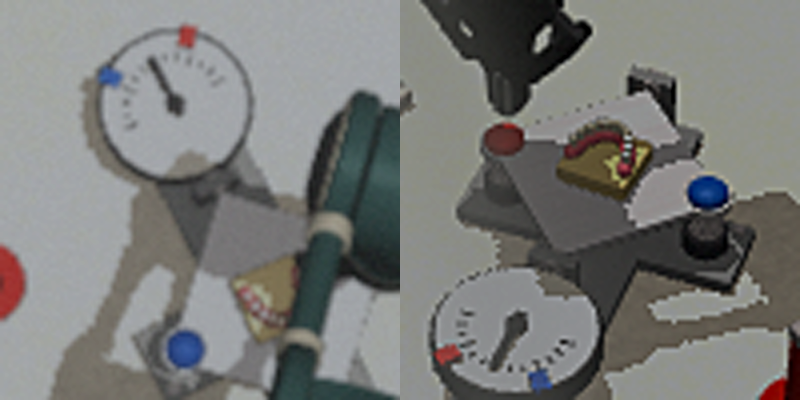

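The needle is back at zero, the model has not moved and the fingertips are over the red pad (right crop, around (505,110)). I'm pressing the red pad part way.

Call:
step_arm(
  series=[
    {"x": 0.003, "y": 0.001, "z": 0.03, "ax": 0.0, "ay": 0.0, "az": 0.0, "grip": 1.0},
    {"x": 0.003, "y": 0.001, "z": 0.042, "ax": 0.0, "ay": 0.0, "az": 0.0, "grip": 1.0},
    {"x": 0.003, "y": 0.001, "z": 0.049, "ax": 0.0, "ay": 0.0, "az": 0.0, "grip": 1.0},
    {"x": 0.003, "y": 0.001, "z": 0.055, "ax": 0.0, "ay": 0.0, "az": 0.0, "grip": 1.0},
    {"x": 0.003, "y": 0.001, "z": 0.055, "ax": 0.0, "ay": 0.0, "az": 0.0, "grip": 1.0},
    {"x": 0.003, "y": 0.001, "z": 0.055, "ax": 0.0, "ay": 0.0, "az": 0.0, "grip": 1.0},
  ],
)

```text
time: 6.75
tool_pos: [0.5665, -0.1451, 0.0682]
tcp_rot: [3.096, 0.531, -0.0]
wrist_force: [-0.9, -2.3, 2.8]
width: -0.001
grip_force: 1.2
```

```bash
python3 -c "
from h import *
dial();togo([.568,-.145,.066])"
```

```text
top [-0.464, ('blue', 0.666), ('red', -0.64)]
scene [-0.517, ('blue', 0.685), ('red', -0.724)]
t 6.85 tcp [ 0.5665 -0.145   0.0683] F [ 0.   -1.09  1.96] go/0.5: [0.0029 0.001  0.0046]
```

Call:
step_arm(
  series=[
    {"x": 0.0, "y": 0.0, "z": 0.002, "ax": 0.0, "ay": 0.0, "az": 0.0, "grip": 1.0},
    {"x": 0.0, "y": 0.0, "z": 0.0042, "ax": 0.0, "ay": 0.0, "az": 0.0, "grip": 1.0},
    {"x": 0.0, "y": 0.0, "z": 0.0042, "ax": 0.0, "ay": 0.0, "az": 0.0, "grip": 1.0},
    {"x": 0.0, "y": 0.0, "z": 0.0042, "ax": 0.0, "ay": 0.0, "az": 0.0, "grip": 1.0},
    {"x": 0.0, "y": 0.0, "z": 0.0042, "ax": 0.0, "ay": 0.0, "az": 0.0, "grip": 1.0},
  ],
)

```text
time: 7.35
tool_pos: [0.5666, -0.1449, 0.0662]
tcp_rot: [3.096, 0.531, 0.001]
wrist_force: [0.2, -3.1, 3.8]
width: 0.0
grip_force: 1.7
```

```bash
python3 -c "
from h import *
dial();togo([.568,-.145,.066])"
```

```text
top [-0.639, ('blue', 0.673), ('red', -0.64)]
scene [-0.7, ('blue', 0.685), ('red', -0.724)]
t 7.45 tcp [ 0.5666 -0.1449  0.0661] F [-0.59 -2.91  4.18] go/0.5: [0.0025 0.0012 0.0003]
```

The needle is on the red marker in both cameras. I'll hold, then lift off.

Call:
step_arm(
  series=[
    {"x": 0.0, "y": 0.0, "z": 0.0, "ax": 0.0, "ay": 0.0, "az": 0.0, "grip": 1.0},
    {"x": 0.0, "y": 0.0, "z": 0.0, "ax": 0.0, "ay": 0.0, "az": 0.0, "grip": 1.0},
    {"x": 0.0, "y": 0.0, "z": 0.0, "ax": 0.0, "ay": 0.0, "az": 0.0, "grip": 1.0},
    {"x": 0.0, "y": 0.0, "z": 0.0, "ax": 0.0, "ay": 0.0, "az": 0.0, "grip": 1.0},
    {"x": 0.0, "y": 0.0, "z": 0.0, "ax": 0.0, "ay": 0.0, "az": 0.0, "grip": 1.0},
    {"x": 0.0, "y": 0.0, "z": 0.0, "ax": 0.0, "ay": 0.0, "az": 0.0, "grip": 1.0},
    {"x": 0.0, "y": 0.0, "z": 0.0, "ax": 0.0, "ay": 0.0, "az": 0.0, "grip": 1.0},
    {"x": 0.0, "y": 0.0, "z": 0.0, "ax": 0.0, "ay": 0.0, "az": 0.0, "grip": 1.0},
    {"x": 0.0, "y": 0.0, "z": -0.01, "ax": 0.0, "ay": 0.0, "az": 0.0, "grip": 1.0},
    {"x": 0.0, "y": 0.0, "z": -0.02, "ax": 0.0, "ay": 0.0, "az": 0.0, "grip": 1.0},
    {"x": 0.0, "y": 0.0, "z": -0.08, "ax": 0.0, "ay": 0.0, "az": 0.0, "grip": 1.0},
    {"x": 0.0, "y": 0.0, "z": -0.16, "ax": 0.0, "ay": 0.0, "az": 0.0, "grip": 1.0},
  ],
)

```text
time: 8.65
tool_pos: [0.5635, -0.1434, 0.1437]
tcp_rot: [-3.092, -0.531, 0.011]
wrist_force: [1.1, -0.4, 0.2]
width: -0.002
grip_force: 0.0
```

Call:
step_arm(
  series=[
    {"x": 0.0, "y": 0.0, "z": -0.04, "ax": 0.0, "ay": 0.0, "az": 0.0, "grip": 1.0},
    {"x": 0.0, "y": 0.0, "z": -0.04, "ax": 0.0, "ay": 0.0, "az": 0.0, "grip": 1.0},
    {"x": 0.0, "y": 0.0, "z": -0.04, "ax": 0.0, "ay": 0.0, "az": 0.0, "grip": 1.0},
    {"x": 0.0, "y": 0.0, "z": -0.04, "ax": 0.0, "ay": 0.0, "az": 0.0, "grip": 1.0},
  ],
)

```text
time: 9.05
tool_pos: [0.565, -0.1442, 0.164]
tcp_rot: [-3.095, -0.531, 0.005]
wrist_force: [-0.7, 0.2, -0.2]
width: -0.002
grip_force: 0.0
```

```bash
python3 -c "
from h import *
dial();togo([.568,-.145,.15]);print(bot.finish_job())"
```

```text
top [0.022, ('blue', 0.673), ('red', -0.64)]
scene [-0.02, ('blue', 0.685), ('red', -0.722)]
t 9.15 tcp [ 0.565  -0.1443  0.1638] F [ 1.1  -0.22  0.34] go/0.5: [0.0052 0.0034 0.0277]
the job is handed in; nothing more can be done
None
```

I pressed the blue pad and then the red, each to its marker and held about a second; the needle came back to zero after each, the markers read unchanged, and the job is handed in (no verdict was returned).

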